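# Open the guard and draw the sampling arm out to its mark

### The job

On the sampling stand, slide the clear guard door fully open by its knob. Then grip the head of the telescoping arm between its fixed pad and its lock button, so that the button is squeezed in, and draw the arm out through the doorway until its pointer stands at the 100 mm line of the scale (the second long line from the zero line at the rear end). Finish there while still holding: keep gripping the head with the button pressed and the arm still at the mark, the door left open, the sample plate, the jar and the tip box undisturbed.

Things in the scene. Friction and masses are not known exactly. Their poses are not given: they have to be found in the camera images.
- stand: fixed stand: base plate 12 mm thick, 140 mm wide in front, 60 behind, guard across it, slotted sleeve at the rear. Origin: on the worktop, 168 mm behind the front edge, on the midline; x axis from front (plate nest) to rear, y to the left, z up. Scale on the sleeve's white ledge: lines every 10 mm, long ones every 50, zero at x = 195 mm, 100 mm line at x = 95; the arm's dark pointer moves along it
- doorway (a point): middle of the doorway in the guard, on the door's plane, 65 mm above the worktop; axes as the stand's. Once the door is open it is free from 58 mm left to 58 mm right of this point and open at the top, over a bottom track 24 mm high. On its left stands a jamb 92 mm high, on its right a fixed clear screen 84 mm high, in front of which the open door stands
- door (a joint): travel of the clear guard door (116 mm wide, 85 mm high, with an aluminium top rail), m: 0 shut, 0.110 fully open at its stop; it slides along the stand's -y axis (to the right seen from the front) with about 2 N of friction and stays where it is left
- door_knob (a point): middle of the black upright round knob on the door's top rail: diameter 24 mm, from height 91 to 115 mm (this point at 103 mm). It moves with the door
- boom_head (a point): centre, 65 mm high, of the telescoping arm's head: a block 34 mm (stand x) x 30 mm (y) x 40 mm (height 45 to 85 mm), black pad on its left (+y) flank, grey lock button on its right (-y). Over both it measures 41 mm at rest (from 18 mm to the +y to 23 mm to the -y of this point), 36 mm with the button in. A nozzle below reaches to height 36 mm; a 14 mm square bar behind runs into the sleeve
- boom (a joint): extension of the telescoping arm, m: 0 home (where it starts), 0.120 at its end stop; it grows as the head moves along the stand's -x axis (out through the doorway, towards the robot) and equals the pointer's reading on the scale (0.100 = the 100 mm line). With the button pressed it slides with about 2 N; with the button out a pin in notches, one every 10 mm, locks it. A shut door blocks it
- button (a joint): lock button on the head, m: 0 out (arm locked), 0.005 fully in; it moves along the stand's +y axis. Face 26 mm (x) x 30 mm (height 50 to 80 mm). Spring: 6 N to start, 10 N fully in (a grip of 20 N presses it fully); the arm is free from about 2.5 mm on and locks again at a notch when the button is let go
- fixed_pad: black ribbed fixed pad on the head's left (+y) flank, 30 mm (x) x 36 mm (z), outer face at stand y = +18 mm; origin at its middle, which is 16 mm to the stand's +y of the head's centre
- sample_plate: pale flat lidded well plate 86 x 128 x 16 mm lying in the nest in front of the door, on the base plate; origin in the middle of its underside
- jar: small white jar with a cap, 43 mm across and 43 mm high, to the left of the stand; origin in the middle of its underside
- tip_box: white flat tip box with a grid of holes, 82 x 120 x 30 mm, to the left of the stand; origin in the middle of its underside

How it is judged:
By the outcome, as a careful person would: the job done as asked, in the order asked, and still so for the second after the job is handed in, while the arm keeps its last pose, push and grip.
It also fails if it takes over 40 s, if anything falls off the work surface, if the arm or the gripper's body presses on something with over 40 N, if the wrist force passes 120 N, or if a joint passes its speed limit or range.

### The arm

A 7-joint arm with a two-finger parallel gripper is mounted at the origin on a cart in front of the work surface, level with it; the furniture and walls round the work are solid. World frame = base frame: x ahead of the robot, y to its left, z up, the work surface at z = 0. Lengths are in m, angles in rad, forces in N, time in s.
With the tool pointing down it reaches from about 0.4 to 0.875 m from the base axis. Payload 19.3 kg.
Tool frame: the origin (TCP) lies midway between the tips of the shut fingers; the grasp point (between the pads) lies 19 mm behind it; z points along the fingers, y is the line along which they close (so a half turn about z gives the same grasp; the last joint's range is limited). The gripper opens to 85 mm and grips with 20 to 120 N. Pads are 22 mm wide; open, the fingers measure 114 mm over their backs; the gripper's body (76 mm by 85 mm) begins 54 mm behind the grasp point. The pads swing forward as they close: fully open they stand 13 mm farther back than shut.
Start: joints at [-1.256, 0.521, -0.036, 1.599, 0.021, 1.021, -0.113], TCP at [0.235, 0.579, 0.231] pointing down, gripper open.
Joint ranges: [-2.91, 2.91], [-0.3, 2.13], [-1.5, 1.42], [0.17, 2.43], [-1.26, 4.41], [0.16, 1.93], [-2.52, 2.52]. Speed limits (rad/s): [1.89, 1.89, 2.39, 2.39, 3.01, 3.01, 3.01].

### API

Orientations are given as [roll, pitch, yaw] about the fixed x, y, z axes, in that order (R = Rz(yaw) Ry(pitch) Rx(roll)).
In Python, from workcell import telemetry, grab_frame, calibration, bot, outline_of, landmark_of gives the robot as it stands. The module is installed in compiled form; this text tells all that it offers.
- The arm moves only by the shell command python3 -m inch 'ROWS' [FORCE]. ROWS is JSON, a list of rows, each a list of 7 numbers: the shift along the tool's x, y, z in m, then the turn, a rotation vector about the tool's x, y, z in rad, then the closure, from 0 (fully open) to 1 (shut). A call has 1 to 5 rows; each row shifts and turns the commanded pose from where the row before left it, along the tool's axes as they then stand; what a row does not reach is not made up. A row lasts 1/10 s, in which the tool goes at most 50 mm and 8.59 degrees, less where a joint would pass 70% of its speed; a pose out of reach is approached as far as the arm can. A call is refused whole if a number of a shift passes 0.05 or a number of a turn 0.15, either way. A call with a gripper value outside its range is refused whole. The fingers move at their own pace and stop on an object; FORCE is the grip in N (left out, the last holds). Time passes only in rows, so rows that do not move let the fingers close. It gives the time, the measured TCP pose, the force, the opening and the grip force at its end, in the units of the state.
- telemetry.observe(): the state, without advancing time (a new reading comes with each control period).
- grab_frame(name): name is "side" or "top"; returns the picture (384x512x3 uint8, red, green, blue); there is no depth.
- calibration(name): a dict with "fovy" (degrees; the focal length in pixels is half the picture's height over the tangent of half this angle, whatever the lens; pixels are square), "cx", "cy" (the principal point, pixels), "pose" (4x4, takes a point from camera to world coordinates). Camera axes: x right, y down, z forward; pixel columns grow to the right and rows downward; lengths in m; the calibration is good to about 2 mm. A picture is of the moment at which its call begins. calibration takes no time and is no camera call.
- bot.job_done(): hands the job in; it is judged then, once.
Trained networks look in the newest picture that a camera, given by its name, has taken for a name from the list of things; names that differ only in an ending like _2 or _b are one class to them, and where a whole thing is asked for, a point or a joint stands for the part that bears it (a point fixed in the world has none). Each returns a list of dicts, best first, with "score" (0 to 1); they miss things now and then, are a little off and sometimes report something else, mostly with a low value. They report only what shows in the picture. A call takes as long as a camera call.
- outline_of(label, camera): "region" (384x512 bool, what is visible of it) and "rect" ([left, top, right, bottom] in pixels, round what is visible of it).
- landmark_of(label, camera): "xy" ([column, row] in pixels: a listed point, or the origin of a listed thing).
The state is a dict: "clock": time; "qpos": joint angles; "qd": joint speeds; "joint_efforts": joint torques, N m; "position": TCP position; "tool_rot": TCP orientation; "force": force on the tool from outside, world axes, zero at the start; "moment": the same for the moment, N m; "grip_width": finger opening in m; "finger_force": force on a finger pad.
Only numpy, scipy, OpenCV 4.12 (cv2) and the standard library are available. Lean on these libraries where they do the work, as an engineer would, in place of code of your own. Each camera call takes 0.05 s, during which the arm holds its last target. There are 200 camera calls.

## Working session

There is one attempt and no reset: what is moved stays moved. The work goes in short steps, Python scripts to look and compute and a shell command to move; the robot and the scene stay as the last step left them, time stands still between calls to the robot, and variables do not carry over. Pictures are saved under pics/ and viewed, at most 10 in all, crops included, and the job is handed in when it is done.

```bash
mkdir -p pics
python3 - <<'E'
from workcell import *
import cv2,numpy as np
s=telemetry.observe()
print({k:np.round(v,3) for k,v in s.items()})
for c in("side","top"):
    im=grab_frame(c);cv2.imwrite(f"pics/{c}0.png",im[:,:,::-1])
    k=calibration(c);print(c,k["fovy"],k["cx"],k["cy"],np.round(k["pose"],3).tolist())
    for l in("stand","doorway","door_knob","boom_head","fixed_pad","sample_plate","jar","tip_box"):
        print(l,[(np.round(r["xy"],1).tolist(),round(r["score"],2)) for r in landmark_of(l,c)[:2]])
E
```

```text
{'clock': np.float64(0.0), 'qpos': array([-1.256,  0.522, -0.036,  1.6  ,  0.021,  1.021, -0.113]), 'qd': array([ 0.   ,  0.   , -0.   ,  0.   , -0.001, -0.002,  0.001]), 'joint_efforts': array([ 1.0000e-03, -9.2712e+01,  1.9800e+00, -3.6992e+01,  1.8000e-02,
        8.0000e-03, -0.0000e+00]), 'position': array([0.235, 0.579, 0.231]), 'tool_rot': array([-3.14 ,  0.   ,  2.757]), 'force': array([ 1.069, -0.107,  0.1  ]), 'moment': array([ 0.017, -0.018, -0.021]), 'finger_force': np.float64(0.0), 'grip_width': np.float64(0.086)}
side 56.88365562145684 251.77423826561446 193.32982503363448 [[-0.927, -0.2, 0.317, 0.207], [-0.375, 0.478, -0.795, 0.507], [0.007, -0.855, -0.518, 0.534], [0.0, 0.0, 0.0, 1.0]]
stand [([256.6, 192.7], 0.75)]
doorway [([270.6, 180.8], 0.63)]
door_knob [([270.9, 171.8], 0.62)]
boom_head [([250.5, 170.9], 0.57)]
fixed_pad [([250.4, 173.6], 0.51)]
sample_plate [([288.7, 205.2], 0.65)]
jar [([277.2, 256.4], 0.9)]
tip_box [([204.9, 243.8], 0.85)]
top 42.1948108501088 258.69835883754445 189.45145215339537 [[0.011, -0.998, 0.054, 0.434], [-1.0, -0.011, 0.009, -0.191], [-0.008, -0.054, -0.999, 1.061], [0.0, 0.0, 0.0, 1.0]]
stand [([319.9, 172.2], 0.71)]
doorway [([318.1, 196.7], 0.62)]
door_knob [([317.6, 189.8], 0.72)]
boom_head [([329.6, 163.3], 0.88)]
fixed_pad [([316.7, 162.8], 0.48)]
sample_plate [([306.6, 226.8], 0.89)]
jar [([208.7, 238.0], 0.92)]
tip_box []
```

View pics/side0.png

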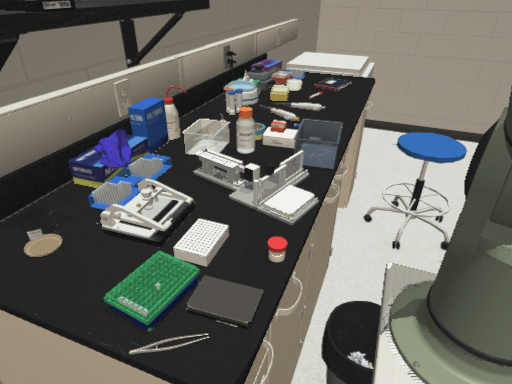

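View pics/top0.png

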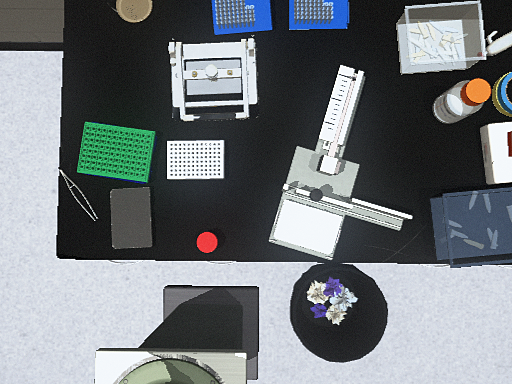

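```bash
cat > h.py <<'E'
import numpy as np, cv2
from workcell import *
from scipy.optimize import least_squares
def cam(c):
    k=calibration(c);f=192/np.tan(np.radians(k["fovy"])/2);return k,f
def ray(c,uv):
    k,f=cam(c);P=np.array(k["pose"]);d=P[:3,:3]@[(uv[0]-k["cx"])/f,(uv[1]-k["cy"])/f,1];return P[:3,3],d/np.linalg.norm(d)
def atz(c,uv,z):
    o,d=ray(c,uv);return o+d*(z-o[2])/d[2]
def proj(c,X):
    k,f=cam(c);P=np.array(k["pose"]);q=(np.atleast_2d(X)-P[:3,3])@P[:3,:3];return q[:,:2]/q[:,2:]*f+[k["cx"],k["cy"]]
E
python3 - <<'E'
from h import *
print({k:(np.array(v).shape) for k,v in calibration("top").items()})
for l,z,a,b in[("stand",0,(256.6,192.7),(319.9,172.2)),("doorway",.065,(270.6,180.8),(318.1,196.7)),("knob",.103,(270.9,171.8),(317.6,189.8)),("head",.065,(250.5,170.9),(329.6,163.3)),("pad",.065,(250.4,173.6),(316.7,162.8)),("plate",.012,(288.7,205.2),(306.6,226.8)),("jar",0,(277.2,256.4),(208.7,238))]:
    print(l,atz("side",a,z).round(3),atz("top",b,z).round(3))
E
```

```text
{'fovy': (), 'cx': (), 'cy': (), 'pose': (4, 4)}
stand [ 0.522 -0.32   0.   ] [ 0.53  -0.313  0.   ]
doorway [ 0.471 -0.292  0.065] [ 0.475 -0.302  0.065]
knob [ 0.465 -0.273  0.103] [ 0.486 -0.297  0.103]
head [ 0.543 -0.325  0.065] [ 0.542 -0.325  0.065]
pad [ 0.537 -0.31   0.065] [ 0.543 -0.299  0.065]
plate [ 0.411 -0.274  0.012] [ 0.413 -0.284  0.012]
jar [ 0.378 -0.08   0.   ] [ 0.387 -0.077  0.   ]
```

The side view shows the stand around (265,185), guard door facing the robot. The top view shows the stand from the plate (305,225) to the sleeve end (350,70), head at (330,163), and knob at (317,195), with yaw about -18°.

Run:
```python
import cv2
a=cv2.imread("pics/top0.png")[60:265,260:420];cv2.imwrite("pics/c1.png",cv2.resize(a[:,:],None,fx=2.9,fy=2.9,interpolation=cv2.INTER_CUBIC))
b=cv2.imread("pics/side0.png")[135:230,180:330];cv2.imwrite("pics/c2.png",cv2.resize(b,None,fx=5,fy=5,interpolation=cv2.INTER_CUBIC))
```

```text
(no output)
```

View pics/c1.png

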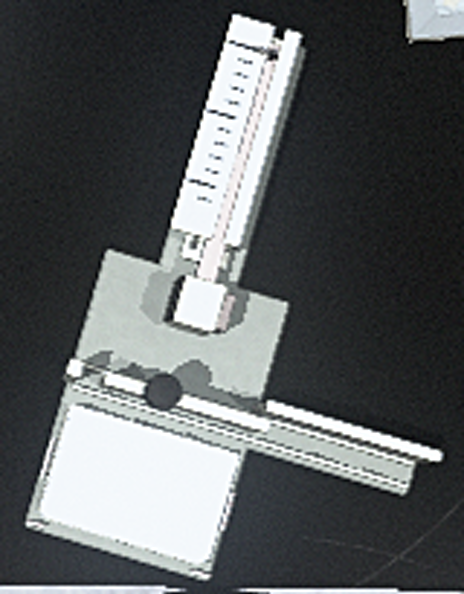

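View pics/c2.png

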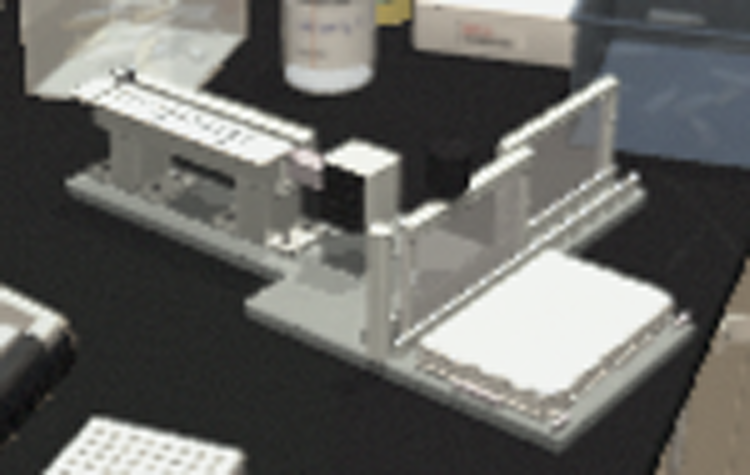

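```bash
cat > fit.py <<'E'
from h import *
t=lambda u,v:(260+(u+.5)/2.9-.5,60+(v+.5)/2.9-.5)
s=lambda u,v:(180+(u+.5)/5-.5,135+(v+.5)/5-.5)
E
python3 - <<'E'
from fit import *
A=atz("top",t(28,523),.012);B=atz("top",t(209,577),.012)
C=atz("top",t(107,250),.012);D=atz("top",t(288,302),.012)
for n,p,q in(("front",A,B),("rear",C,D),("left",A,C)):
    d=q-p;print(n,p.round(4),q.round(4),np.linalg.norm(d).round(4),np.degrees(np.arctan2(d[1],d[0])).round(2))
sA=atz("side",s(560,437),.012);sB=atz("side",s(692,318),.012);sC=atz("side",s(247,300),.012)
print("side",sA.round(4),sB.round(4),sC.round(4))
yaw=np.radians(-16.5)
d=(B-A);yaw=np.arctan2(d[1],d[0])+np.pi/2;print(np.degrees(yaw))
R=np.array([[np.cos(yaw),-np.sin(yaw)],[np.sin(yaw),np.cos(yaw)]])
o=(A+B)[:2]/2+R@[.168,0];print("origin",o)
f=lambda c,uv,z:(R.T@(atz(c,uv,z)[:2]-o)).round(4)
print("knob",f("top",t(163,391),.115),f("side",s(450,158),.103))
print("head",f("top",t(203,305),.085)); print("zero",[f("top",t(232,42),z) for z in(.06,.08)],"100",[f("top",t(190,181),z) for z in (.06,.08)])
print("screen",f("top",t(268,405),.084),f("top",t(440,456),.084),"jamb",f("top",t(75,367),.092))
print("rail",f("top",t(107,378),.09),f("top",t(265,426),.09))
E
```

```text
front [ 0.3845 -0.2059  0.012 ] [ 0.3472 -0.3369  0.012 ] 0.1362 -105.91
rear [ 0.584  -0.2617  0.012 ] [ 0.5472 -0.3939  0.012 ] 0.1372 -105.58
left [ 0.3845 -0.2059  0.012 ] [ 0.584  -0.2617  0.012 ] 0.2071 -15.63
side [ 0.3817 -0.2027  0.012 ] [ 0.346  -0.3398  0.012 ] [ 0.5827 -0.2618  0.012 ]
-15.908166521955298
origin [ 0.52743969 -0.3174809 ]
knob [-0.0558  0.0104] [-0.0509  0.0012]
head [ 0.0102 -0.002 ]
zero [array([0.1977, 0.0274]), array([0.1913, 0.0288])] 100 [array([0.0947, 0.0284]), array([0.0903, 0.0297])]
screen [-0.0425 -0.0631] [-0.0426 -0.1836] jamb [-0.0554  0.0696]
rail [-0.0563  0.0468] [-0.0571 -0.064 ]
```

Both views agree to 2–3 mm: stand origin is about (0.527,-0.317) with yaw about -15.7°, the knob is near stand (-54, 5) mm, and the head is near (10, 0) mm. At tool yaw 2.868, tool x is the stand's -x, tool y is the stand's +y, and z points down.

```bash
python3 -m inch '[[0,0,0,0,0,-0.11,0],[-0.03,-0.04,0,0,0,0,0],[-0.03,-0.04,0,0,0,0,0],[-0.03,-0.04,0,0,0,0,0],[-0.03,-0.04,0,0,0,0,0]]' 20
python3 -m inch '[[-0.03,-0.04,0,0,0,0,0],[-0.03,-0.04,0,0,0,0,0],[-0.03,-0.04,0,0,0,0,0],[-0.03,-0.04,0,0,0,0,0],[-0.03,-0.04,0,0,0,0,0]]'
python3 -m inch '[[-0.03,-0.04,0,0,0,0,0],[-0.03,-0.04,0,0,0,0,0],[-0.03,-0.04,0,0,0,0,0],[0,0,0,0,0,0,0],[0,0,0,0,0,0,0]]'
```

```text
clock: 1.4
position: [0.3071, 0.3908, 0.2314]
tool_rot: [3.141, 0.0, 2.867]
force: [1.3, -0.6, -0.3]
grip_width: 0.0852
finger_force: 0.0
clock: 1.9
position: [0.3972, 0.1576, 0.2317]
tool_rot: [3.141, 0.001, 2.867]
force: [1.3, 0.2, -0.1]
grip_width: 0.0855
finger_force: 0.0
clock: 2.4
position: [0.451, 0.0188, 0.2313]
tool_rot: [-3.142, -0.0, 2.864]
force: [-0.9, 0.4, 0.4]
grip_width: 0.0857
finger_force: 0.0
```

```bash
python3 -m inch '[[-0.016,-0.042,0,0,0,0,0],[-0.016,-0.042,0,0,0,0,0],[-0.016,-0.042,0,0,0,0,0],[-0.016,-0.042,0,0,0,0,0],[-0.015,-0.042,0,0,0,0,0]]'
python3 -m inch '[[-0.015,-0.042,0.02,0,0,0,0],[-0.015,-0.045,0.02,0,0,0,0],[0,0,0.03,0,0,0,0],[0,0,0,0,0,0,0]]'
python3 - <<'E'
from h import *
im=grab_frame("side");b=im[90:230,170:350,::-1];cv2.imwrite("pics/c3.png",cv2.resize(b,None,fx=4,fy=4,interpolation=cv2.INTER_CUBIC))
print(telemetry.observe()["position"])
for l in("door_knob","doorway"): 
  for r in landmark_of(l,"side")[:2]: print(l,r["xy"],r["score"],atz("side",r["xy"],.103))
E
```

```text
clock: 2.9
position: [0.4703, -0.2041, 0.2314]
tool_rot: [3.141, 0.0, 2.869]
force: [0.2, -0.0, 1.3]
grip_width: 0.0852
finger_force: 0.0
clock: 3.3
position: [0.4739, -0.2929, 0.1588]
tool_rot: [3.14, -0.005, 2.867]
force: [-0.9, 1.3, 0.5]
grip_width: 0.0854
finger_force: 0.0
[ 0.474863   -0.29263515  0.16086566]
door_knob [268.1, 171.3] 0.88 [ 0.47256249 -0.27303567  0.103     ]
doorway [273.6, 178.9] 0.72 [ 0.4458544  -0.23958964  0.103     ]
```

View pics/c3.png

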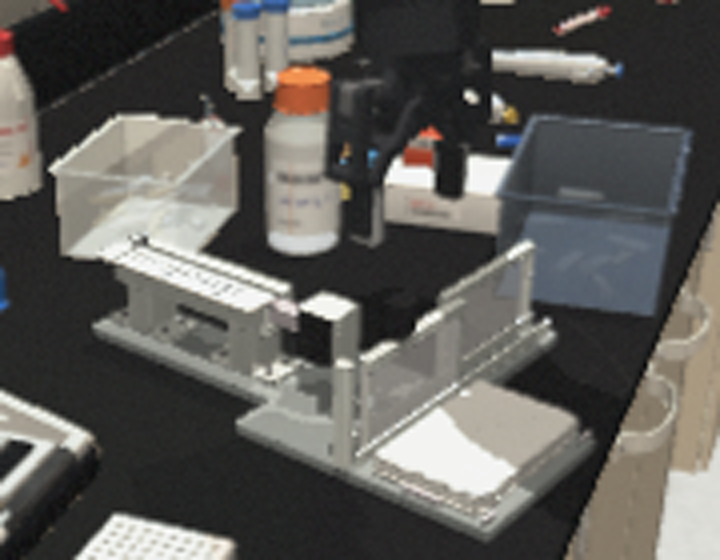

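The knob is at about (400,305) in the crop, under the open fingers (368,240) and (450,190). I'll descend and grip it.

```bash
python3 -m inch '[[-0.002,-0.003,0.03,0,0,0,0],[0,0,0.03,0,0,0,0],[0,0,0.003,0,0,0,0],[0,0,0,0,0,0,0.5]]' 25
python3 -m inch '[[0,0,0,0,0,0,0.9],[0,0,0,0,0,0,0.9],[0,0,0,0,0,0,0.9],[0,0,0,0,0,0,0.9]]'
```

```text
clock: 3.85
position: [0.4769, -0.2973, 0.1001]
tool_rot: [3.141, 0.0, 2.868]
force: [-0.8, -0.9, 0.4]
grip_width: 0.073
finger_force: 0.0
clock: 4.25
position: [0.4768, -0.298, 0.0999]
tool_rot: [-3.142, 0.001, 2.867]
force: [-1.4, 2.6, 11.1]
grip_width: 0.0232
finger_force: 23.9
```

```bash
python3 -m inch '[[0,0,-0.001,0,0,0,0.9],[0,-0.015,0,0,0,0,0.9],[0,-0.015,0,0,0,0,0.9]]'
python3 -m inch '[[0,-0.02,0,0,0,0,0.9],[0,-0.02,0,0,0,0,0.9],[0,-0.02,0,0,0,0,0.9]]'
```

```text
clock: 4.55
position: [0.4682, -0.3272, 0.1001]
tool_rot: [3.141, 0.0, 2.868]
force: [3.2, 0.8, -1.1]
grip_width: 0.0231
finger_force: 26.6
clock: 4.85
position: [0.4512, -0.3862, 0.1001]
tool_rot: [-3.141, 0.0, 2.866]
force: [1.8, 1.0, -0.7]
grip_width: 0.0227
finger_force: 26.8
```

```bash
python3 -m inch '[[0,-0.01,0,0,0,0,0.9],[0,-0.005,0,0,0,0,0.9],[0,0,0,0,0,0,0.9]]'
python3 -m inch '[[0,-0.003,0,0,0,0,0.9],[0,-0.002,0,0,0,0,0.9],[0,0,0,0,0,0,0.9]]'
```

```text
clock: 5.15
position: [0.4506, -0.3896, 0.0997]
tool_rot: [3.127, -0.004, 2.872]
force: [8.0, 60.2, 31.7]
grip_width: 0.0224
finger_force: 34.4
clock: 5.45
position: [0.4505, -0.3902, 0.0996]
tool_rot: [3.122, -0.006, 2.876]
force: [11.1, 83.5, 42.8]
grip_width: 0.0225
finger_force: 42.3
```

The arm is at the stop; the rail also started about 11 mm right of shut in the picture. I'll relax the push, release and look.

```bash
python3 -m inch '[[0,0.008,0,0,0,0,0.9],[0,0.008,0,0,0,0,0.9],[0,0,0,0,0,0,0.9]]'
```

```text
clock: 5.75
position: [0.4509, -0.3881, 0.0999]
tool_rot: [3.141, 0.0, 2.868]
force: [2.5, -0.6, -3.4]
grip_width: 0.0226
finger_force: 26.9
```

```bash
python3 -m inch '[[0,0,0,0,0,0,0],[0,0,0,0,0,0,0],[0,0,0,0,0,0,0],[0,0,-0.03,0,0,0,0],[0,0,-0.04,0,0,0,0]]'
python3 -m inch '[[-0.01,0.045,-0.03,0,0,0,0],[-0.02,0.04,0,0,0,0,0],[-0.02,0.02,0,0,0,0,0],[0,0,0,0,0,0,0]]'
python3 - <<'E'
from h import *
print(telemetry.observe()["position"])
T=grab_frame("top")[60:265,260:420,::-1];S=grab_frame("side")[135:230,180:330,::-1]
T=cv2.resize(T,None,fx=2.5,fy=2.5,interpolation=cv2.INTER_CUBIC);S=cv2.resize(S,(400,253),interpolation=cv2.INTER_CUBIC)
c=np.zeros((513,800,3),np.uint8);c[:T.shape[0],:400]=T[:513];c[:253,400:]=S
cv2.imwrite("pics/c4.png",c)
for l in("door_knob","boom_head","sample_plate","fixed_pad"): 
 for k in("side","top"):
  for r in landmark_of(l,k)[:1]: print(l,k,r["xy"],r["score"])
E
```

```text
clock: 6.25
position: [0.4495, -0.3884, 0.1693]
tool_rot: [3.141, -0.003, 2.866]
force: [0.6, 0.1, -0.0]
grip_width: 0.0854
finger_force: 0.0
clock: 6.65
position: [0.5285, -0.3017, 0.1971]
tool_rot: [3.14, 0.001, 2.872]
force: [-0.2, 0.6, -1.0]
grip_width: 0.0854
finger_force: 0.0
[ 0.52851131 -0.30170951  0.19714168]
door_knob side [290.2, 158.0] 0.86
boom_head side [250.6, 171.0] 0.8
sample_plate side [250.1, 169.7] 0.67
fixed_pad side [249.3, 172.0] 0.48
```

View pics/c4.png

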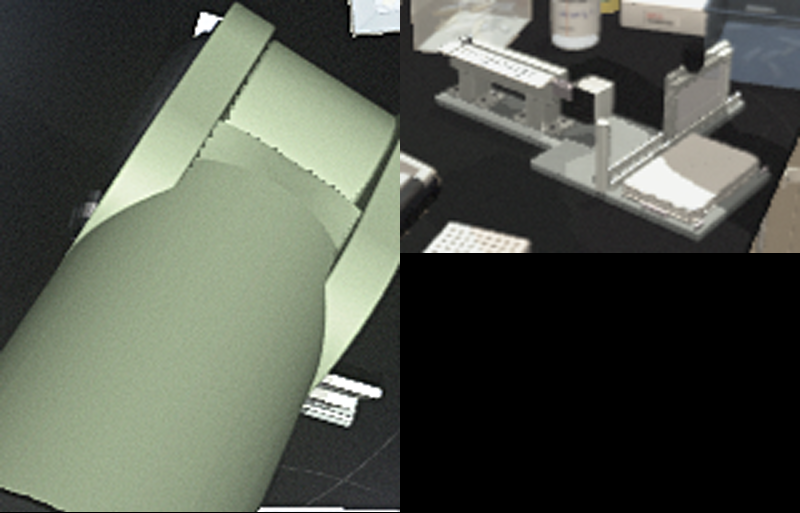

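The door stands in front of the fixed screen, fully open. Next I'll refine the head's x from the first top view (profile along the stand midline at z=85 mm).

Run:
```python
from h import *
o=np.array([.527,-.317]);y=np.radians(-15.7);R=np.array([[np.cos(y),-np.sin(y)],[np.sin(y),np.cos(y)]])
W=lambda x,yy,z:np.r_[o+R@[x,yy],z]
for c,n in(("top","pics/top0.png"),("side","pics/side0.png")):
    g=cv2.cvtColor(cv2.imread(n),cv2.COLOR_BGR2GRAY).astype(np.float32)
    def S(P): 
        q=proj(c,np.array(P)).astype(np.float32);return cv2.remap(g,q[:,:1],q[:,1:],cv2.INTER_LINEAR).ravel().round().astype(int)
    xs=np.arange(-.03,.056,.003)
    print(c,"x from -30 step 3")
    for yy in(-.007,0,.007):print(yy,S([W(x,yy,.085) for x in xs]).tolist())
    print("y from -36 step 3 at x=.012",S([W(.012,v,.085) for v in np.arange(-.036,.037,.003)]).tolist())
print("door left top edge predicted side px",proj("side",[W(-.055,-.052,.09),W(-.055,-.168,.09)]),"knob",proj("side",W(-.054,-.089,.103)))
```

```text
top x from -30 step 3
-0.007 [125, 126, 208, 201, 205, 199, 207, 108, 133, 254, 248, 247, 247, 247, 247, 247, 246, 247, 249, 205, 119, 127, 120, 154, 226, 209, 203, 113, 136]
0 [192, 204, 199, 203, 202, 204, 207, 122, 140, 252, 247, 246, 247, 246, 248, 247, 246, 247, 248, 235, 238, 240, 239, 239, 238, 238, 239, 240, 240]
0.007 [205, 203, 202, 200, 200, 200, 205, 122, 138, 250, 248, 246, 247, 247, 247, 246, 247, 246, 249, 215, 208, 236, 199, 243, 206, 225, 222, 198, 191]
y from -36 step 3 at x=.012 [201, 205, 146, 121, 121, 147, 189, 135, 252, 247, 247, 246, 248, 246, 246, 247, 254, 113, 47, 122, 179, 173, 169, 170, 172]
side x from -30 step 3
-0.007 [27, 36, 37, 37, 38, 46, 75, 147, 220, 239, 237, 239, 242, 239, 237, 240, 241, 227, 196, 134, 67, 38, 37, 37, 37, 40, 59, 119, 155]
0 [37, 36, 37, 39, 61, 104, 131, 174, 218, 239, 241, 242, 242, 241, 241, 241, 242, 238, 201, 138, 77, 46, 37, 40, 60, 106, 176, 226, 239]
0.007 [36, 38, 55, 90, 122, 137, 138, 168, 216, 240, 241, 242, 242, 241, 242, 242, 241, 239, 212, 145, 88, 52, 65, 96, 120, 136, 169, 170, 179]
y from -36 step 3 at x=.012 [37, 37, 38, 36, 37, 36, 67, 117, 176, 221, 239, 241, 241, 241, 242, 241, 236, 203, 128, 57, 39, 29, 38, 65, 98]
door left top edge predicted side px [[281.73651421 164.12354999]
 [302.9961757  150.69467744]] knob [[288.85739661 155.39926887]]
```

```bash
python3 -m inch '[[-0.013,-0.015,0,0,0,0,0],[0,0,0.04,0,0,0,0],[0,0,0,0,0,0,0]]'
python3 - <<'E'
from h import *
b=grab_frame("side")[110:220,190:310,::-1];cv2.imwrite("pics/c5.png",cv2.resize(b,None,fx=5,fy=5,interpolation=cv2.INTER_CUBIC))
E
```

```text
clock: 7.45
position: [0.5318, -0.3217, 0.1535]
tool_rot: [3.141, -0.006, 2.866]
force: [-1.0, 0.2, -1.1]
grip_width: 0.0855
finger_force: 0.0
```

View pics/c5.png

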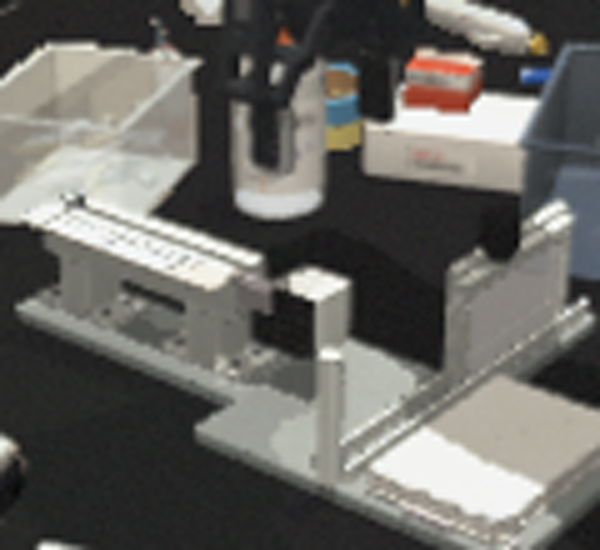

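Fingers hang above the head, one on each side at (270,130) and (380,90), and the door is clear at the right. I'll descend around the head.

```bash
python3 -m inch '[[-0.002,0.002,0.03,0,0,0,0],[0,0,0.03,0,0,0,0],[0,0,0.02,0,0,0,0],[0,0,0,0,0,0,0],[0,0,0,0,0,0,0]]'
```

```text
clock: 8.0
position: [0.5368, -0.3215, 0.0788]
tool_rot: [-3.141, 0.001, 2.867]
force: [0.1, 0.2, 0.2]
grip_width: 0.0851
finger_force: 0.0
```

```bash
python3 -m inch '[[0,0.002,0.02,0,0,0,0],[0,0,0.011,0,0,0,0],[0,0,0,0,0,0,0.4],[0,0,0,0,0,0,0.4],[0,0,0,0,0,0,0.4]]' 30
python3 -m inch '[[0,0,0,0,0,0,0.5],[0,0,0,0,0,0,0.6]]'
```

```text
clock: 8.5
position: [0.5372, -0.3196, 0.0472]
tool_rot: [-3.141, 0.001, 2.867]
force: [0.3, -0.4, 0.1]
grip_width: 0.0512
finger_force: 0.0
clock: 8.7
position: [0.5373, -0.3196, 0.0474]
tool_rot: [-3.141, 0.001, 2.866]
force: [-6.4, -5.6, 16.7]
grip_width: 0.0346
finger_force: 23.4
```

```bash
python3 -m inch '[[0,0,-0.001,0,0,0,0.8],[0,0,0,0,0,0,0.8]]'
```

```text
clock: 8.9
position: [0.5367, -0.3196, 0.0475]
tool_rot: [-3.141, 0.0, 2.866]
force: [-1.4, -2.1, 4.0]
grip_width: 0.0346
finger_force: 32.4
```

Gripped with the button in (width about 35 mm) and the forces are low. I'll draw it out gently.

```bash
python3 -m inch '[[0.005,0,0,0,0,0,0.8],[0.01,0,0,0,0,0,0.8],[0,0,0,0,0,0,0.8]]'
python3 -m inch '[[0.015,0,0,0,0,0,0.8],[0.015,0,0,0,0,0,0.8],[0.015,0,0,0,0,0,0.8]]'
```

```text
clock: 9.2
position: [0.521, -0.3151, 0.0475]
tool_rot: [3.142, -0.001, 2.866]
force: [-3.1, -2.1, 4.6]
grip_width: 0.0342
finger_force: 32.4
clock: 9.5
position: [0.4784, -0.3028, 0.0475]
tool_rot: [-3.141, 0.001, 2.867]
force: [1.4, -3.5, 3.5]
grip_width: 0.0342
finger_force: 32.3
```

```bash
python3 -m inch '[[0.015,0,0,0,0,0,0.8],[0.015,0,0,0,0,0,0.8],[0.009,0,0,0,0,0,0.8],[0,0,0,0,0,0,0.8]]'
python3 - <<'E'
from h import *
p=np.array([telemetry.observe()["position"]]);print(p, np.linalg.norm(p[0,:2]-[.5367,-.3196]))
T=grab_frame("top")[60:160,290:390,::-1];S=grab_frame("side")[135:235,180:300,::-1]
T=cv2.resize(T,(400,400),interpolation=cv2.INTER_CUBIC);S=cv2.resize(S,(400,333),interpolation=cv2.INTER_CUBIC)
S2=cv2.resize(grab_frame("side")[142:172,190:240,::-1],(400,240),interpolation=cv2.INTER_CUBIC)
c=np.zeros((600,800,3),np.uint8);c[:400,:400]=T;c[:333,400:]=S;c[340:580,400:]=S2
cv2.imwrite("pics/c6.png",c)
E
```

```text
clock: 9.9
position: [0.4402, -0.2919, 0.0474]
tool_rot: [3.141, -0.001, 2.866]
force: [-0.3, -0.6, 5.2]
grip_width: 0.0341
finger_force: 32.6
[[ 0.44024657 -0.29185035  0.04743981]] 0.10036586619327409
```

View pics/c6.png

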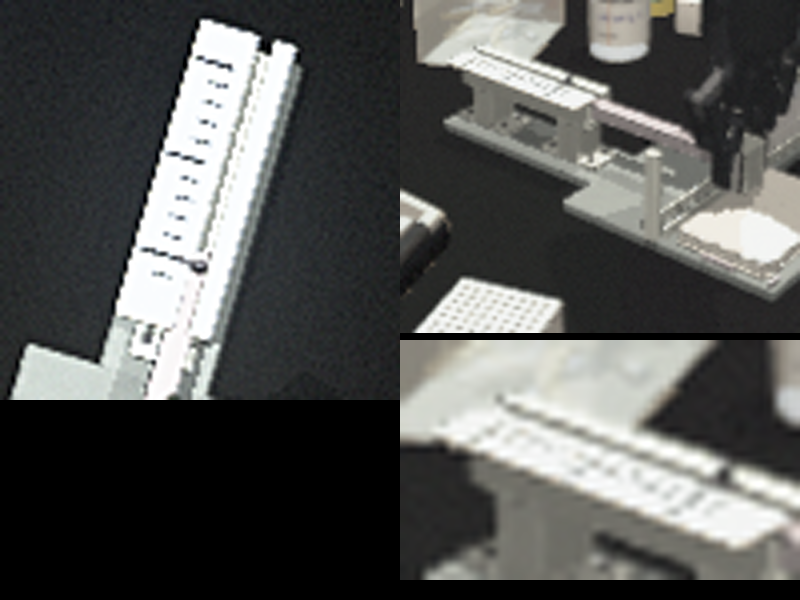

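The pointer dot at (200,265) is in line with the second long line (143,250)–(195,263), and the tool travel is 100.4 mm. I'll let it settle, check and hand in.

```bash
python3 -m inch '[[0,0,0,0,0,0,0.8],[0,0,0,0,0,0,0.8],[0,0,0,0,0,0,0.8]]'
python3 -c "
from workcell import *
print(bot.job_done())"
```

```text
clock: 10.35
position: [0.4414, -0.2922, 0.0474]
tool_rot: [3.141, -0.0, 2.867]
force: [-0.9, -0.5, 9.1]
grip_width: 0.0349
finger_force: 33.0
the job is handed in; nothing more can be done
None
```

I handed the job in with the door fully open and the head still gripped with its button in. The pointer stood at the 100 mm line in the last picture, and the final tool reading was 99 mm of travel. I last saw the plate, jar and tip box in place before or during the pull and made no separate check of them at the end.

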